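# Wind the music box and start it

## Robot

A 6-joint arm with a two-finger parallel gripper is mounted at the origin on the work surface. World frame = base frame: x ahead of the robot, y to its left, z up, the work surface at z = 0. Lengths are in mm, angles in degrees, forces in N, time in s.
With the tool pointing down it reaches from about 350 to 850 mm from the base axis. Payload 8.1 kg.
Tool frame: the origin (TCP) lies on the centre line of the jaws, within the pads' length; the fingertips stand 14 mm ahead of it and the grasp point (between the pads) lies 5 mm behind it; z points along the fingers, y is the line along which they close (so a half turn about z gives the same grasp; the last joint's range is limited). The gripper opens to 85 mm and grips with 20 to 120 N. Pads are 22 mm wide; open, the fingers measure 114 mm over their backs; the gripper's body (76 mm by 85 mm) begins 54 mm behind the grasp point. The pads swing forward as they close: fully open they stand 13 mm farther back than shut.
Start: joints at [-70.554, 7.471, 85.268, -0, 87.261, -4.893], TCP at [247.303, -546.669, 245.292] pointing down, gripper open.
Joint ranges: [-169.43, 169.43], [-51.17, 129.36], [1.28, 143.12], [-76.62, 256.62], [0, 156.53], [-152.29, 152.29]. Speed limits (degrees/s): [136.94, 136.94, 159.86, 180, 180, 180].

## Interface

Orientations are given as [roll, pitch, yaw] about the fixed x, y, z axes, in that order (R = Rz(yaw) Ry(pitch) Rx(roll)).
In Python, from bench import sense, snapshot, camera_info, hand_in gives the robot as it stands. The module is installed in compiled form; this text tells all that it offers.
- The arm moves only by the tool apply_moves, never from a script. Its argument "deltas" is a list of rows, each a list of 7 numbers: the shift along the tool's x, y, z scaled (see below), then the turn, a rotation vector about the tool's x, y, z scaled (see below), then the opening, from 0 (shut) to 1 (fully open). In form: [[dx, dy, dz, ax, ay, az, claw], ...]. A call has 1 to 8 rows; each row shifts and turns the commanded pose from where the row before left it, along the tool's axes as they then stand; what a row does not reach is not made up. The controller multiplies each number of a shift by 0.03 m and each number of a turn by 0.08 rad. A row lasts 1/8 s, in which the tool goes at most 62.5 mm and 10.7 degrees, less where a joint would pass 70% of its speed; a pose out of reach is approached as far as the arm can. A call with a number of a shift or a turn outside -1 to 1 is refused whole. A call with a gripper value outside its range is refused whole. The fingers move at their own pace and stop on an object; "grip_force" is the grip in N (left out, the last holds). Time passes only in rows, so rows that do not move let the fingers close. It gives the time, the measured TCP pose, the force, the opening and the grip force at its end, in the units of the state.
- sense(): the state, without advancing time (a new reading comes with each control period).
- snapshot(name): name is "side" or "top"; returns the picture (400x640x3 uint8, red, green, blue); there is no depth.
- camera_info(name): a dict with "vertical_fov" (degrees; the focal length in pixels is half the picture's height over the tangent of half this angle, whatever the lens; pixels are square), "cx", "cy" (the principal point, pixels), "origin" and "rotation" of the camera in the world. Camera axes: x right, y up, looking along -z (the intrinsics and any distortion apply to the point x, -y, -z); pixel columns grow to the right and rows downward; lengths in mm; the calibration is good to about 2 mm. A picture is of the moment at which its call begins. camera_info takes no time and is no camera call.
- hand_in(): hands the job in; it is judged then, once.
The state is a dict: "time": time; "joint_pos": joint angles; "qd": joint speeds; "joint_efforts": joint torques, N m; "tool_pos": TCP position; "tcp_rot": TCP orientation; "ft_force": force on the tool from outside, world axes, zero at the start; "wrist_torque": the same for the moment, N m; "finger_gap": finger opening in mm; "grip_force": force on a finger pad.
Only numpy, scipy, OpenCV 4.12 (cv2) and the standard library are available. Lean on these libraries where they do the work, as an engineer would, in place of code of your own. Each camera call takes 0.05 s, during which the arm holds its last target. There are 200 camera calls.

## Task

Wind the music box on the reading desk: turn the brass butterfly key on its top clockwise, a part turn at a time, until it is fully wound and comes up against its stop. Then press the sprung brass play lever beside it down until it catches and stays down by itself. Leave the box playing, and do not knock or shift the teacup on its saucer, the closed book or the pen that lie around it.

Things in the scene. Friction and masses are not known exactly. Their poses are not given: they have to be found in the camera images.
- music_box: wooden music box, fixed to the desk, 140 (its x) x 240 (its y) x 80 mm high; origin at the centre of its underside, on the desk. On its flat top stand the key (at box x = 0, y = -60 mm) and the play lever, which lies along the box's x at y = +70 mm.
- key_grip (a point): centre of the key's flat brass bow, on its vertical axis, 42 mm above the box top. The bow is an upright plate 72 mm long (this frame's x), 10 thick (y), 26 high at its middle, 36 at its two round lobes, on a 12 mm stem; lower edge 24 mm above the box top. The frame turns with the key, z up. Pinch the plate's middle across its thickness, from above.
- key (a joint): turn of the key, rad, growing as it is wound clockwise seen from above: 0 run down, 4.71 the fully wound, firm stop; starts at 0.9 to 1.7. The bow lies along the box's x at 0, along its y when fully wound. Winding takes 0.11 rising to 0.17 Nm. Let go, the key stays where it is, but it can be forced back: open the fingers before swinging back for the next bite.
- lever_pad (a point): centre of the top of the play lever's thumb pad, a brass plate 34 x 34 x 8 mm, 90 mm from the hinge. The hinge (axis along the box's y) is at box x = 45, y = 70, z = 98 mm; the arm runs from it towards the box's -x. At the start the arm slopes up and this point is at box x = -32, z = 145 mm; fully down the arm is level and it is at x = -45, z = 102 mm.
- lever (a joint): play lever, rad: 0 up (start, sprung), 0.5 fully down on its catch. It resists with about 4 N at the pad at first, less as it goes down; past 0.35 it snaps down and holds itself there with about 1.7 N. Can be pressed straight down at the pad with closed fingers.
- teacup: empty white teacup, 90 mm across, 58 mm high, on the saucer to the box's -y side (bystander); origin at the centre of its underside
- saucer: white saucer 136 mm across, under the teacup (bystander); origin under its centre
- novel: closed book 175 x 110 x 24 mm lying to the box's +y side (bystander); origin under its centre
- pen: pen about 145 mm long and 10 mm thick, lying along the box's -x side (bystander); origin on its underside near its middle

How it is judged:
By the outcome, as a careful person would: the job done as asked, in the order asked, and still so for the second after the job is handed in, with the robot touching nothing.
It also fails if it takes over 64 s, if anything falls off the work surface, if the arm or the gripper's body presses on something with over 40 N, if the wrist force passes 120 N, or if a joint passes its speed limit or range.

## Working session

There is one attempt and no reset: what is moved stays moved. The work goes in short steps, Python scripts to look and compute and a tool call to move; the robot and the scene stay as the last step left them, time stands still between calls to the robot, and variables do not carry over. Pictures are saved under pics/ and viewed, at most 10 in all, crops included, and the job is handed in when it is done.

Besides the shell and the picture viewer there is one more tool, called by a JSON object that holds its "op" and its "data", one argument or row to a line. apply_moves: Moves the arm, as the interface text tells. Its arguments: {"type":"object","properties":{"deltas":{"type":"array"},"grip_force":{"type":"number"}},"required":["deltas"]}

```bash
mkdir -p pics; python3 - <<'E'
from bench import *
import cv2
for n in("side","top"):
    im=snapshot(n); cv2.imwrite(f"pics/{n}0.png",im[:,:,::-1]); print(n,camera_info(n))
print(sense())
E
```

```text
side {'vertical_fov': 51.004473542768345, 'cx': 318.59688347047626, 'cy': 195.10465361101345, 'origin': array([ -3.46793932, 693.83689316, 821.61263086]), 'rotation': array([  50.63875506,    0.49562766, -137.8264577 ])}
top {'vertical_fov': 56.42618614609098, 'cx': 318.04548709853884, 'cy': 200.71394328062073, 'origin': array([441.95020223,  60.36071318, 855.75494572]), 'rotation': array([ 10.96655427,   0.31804939, -91.16132319])}
{'time': 0.1, 'joint_pos': array([-7.05520897e+01,  7.51226759e+00,  8.53238157e+01, -2.98504813e-04,
        8.72630828e+01, -4.89221348e+00]), 'qd': array([ 0.06412736, -0.06652465, -0.05608507,  0.03910357, -0.02219125,
        0.00861121]), 'joint_efforts': array([ 1.45271970e-03, -5.70951748e+01, -5.01939476e+01, -1.63903342e-04,
        8.26353673e-03, -3.80524352e-05]), 'tool_pos': array([ 247.15547367, -546.1957844 ,  244.32639219]), 'tcp_rot': array([-1.79901170e+02, -8.15997873e-03,  2.43401312e+01]), 'ft_force': array([-0.34716547, -0.08398992,  0.19827872]), 'wrist_torque': array([0.00497835, 0.02629387, 0.07591729]), 'grip_force': 0.0, 'finger_gap': 85.56685387866229}
```

View pics/top0.png

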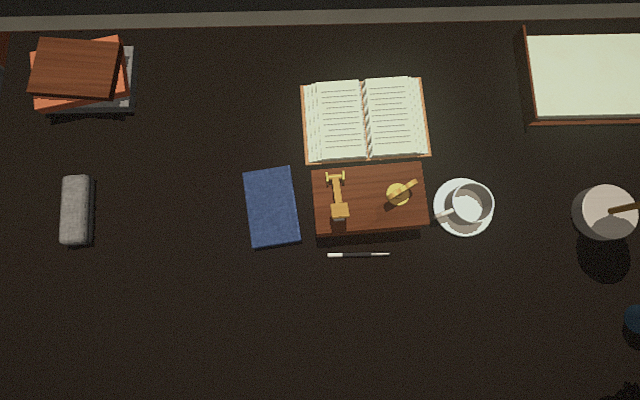

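View pics/side0.png

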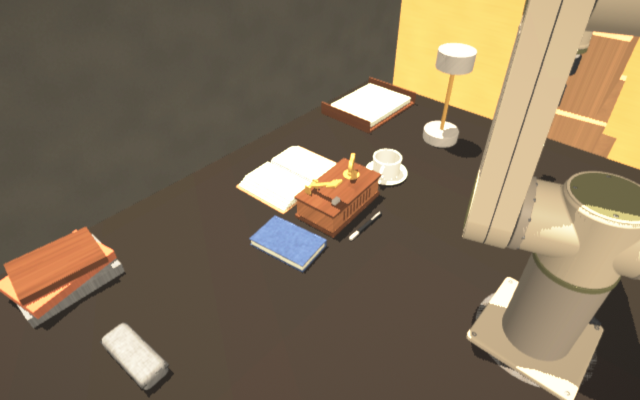

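The top picture shows the box at about columns 311–429 and rows 163–237, with the key bow near (402,189), the lever pad near (340,211) and the cup on the right. The side picture shows the same layout. I'll enlarge both around the box.

```bash
python3 - <<'E'
import cv2
a=cv2.imread("pics/top0.png")[150:265,300:440]; cv2.imwrite("pics/topc.png",cv2.resize(a,None,fx=5,fy=5,interpolation=cv2.INTER_CUBIC))
a=cv2.imread("pics/side0.png")[145:245,280:410]; cv2.imwrite("pics/sidec.png",cv2.resize(a,None,fx=6,fy=6,interpolation=cv2.INTER_CUBIC))
E
```

```text
(no output)
```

View pics/topc.png

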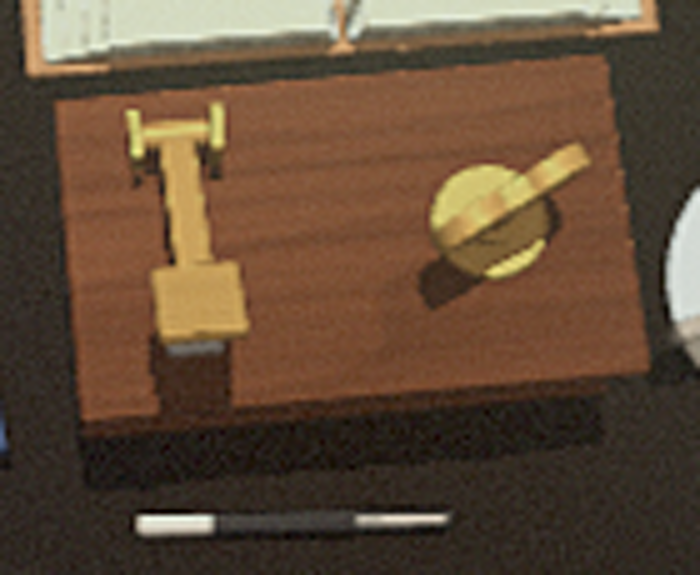

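View pics/sidec.png

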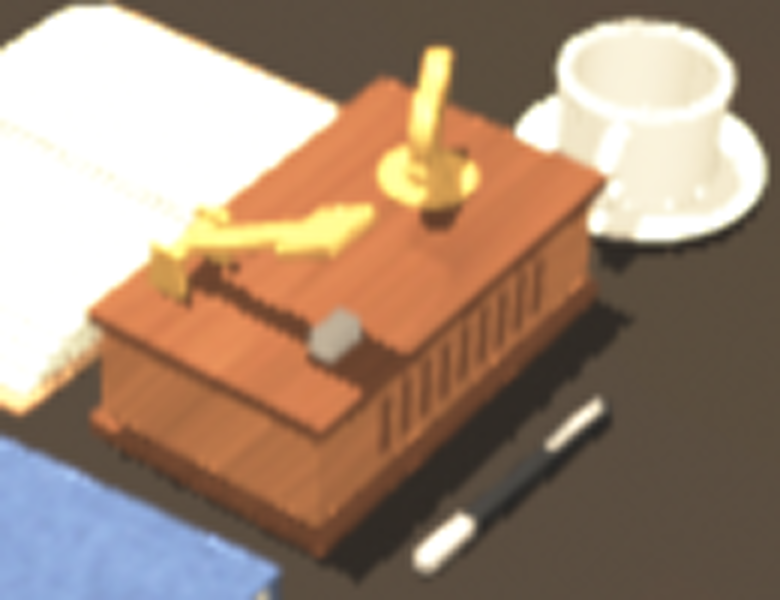

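The enlarged crops give these box top corners:

| View | (x+,y+) | (x+,y−) | (x−,y−) | (x−,y+) |
|---|---|---|---|---|
| Top | (55,102) | (607,57) | (650,372) | (82,420) |
| Side | (90,315) | (388,78) | (605,182) | (322,437) |

The bow's top edge runs from about (445,235) to (588,155) in the top crop. The pad centre is near (200,297). I'll fit the box pose to these points.

```bash
cat > h.py <<'E'
import numpy as np
from bench import *
from scipy.spatial.transform import Rotation as R
from scipy.optimize import least_squares
def proj(n,P):
    c=camera_info(n); f=200/np.tan(np.radians(c['vertical_fov']/2))
    q=(np.atleast_2d(P)-c['origin'])@R.from_euler('xyz',c['rotation'],degrees=True).as_matrix()
    return np.c_[c['cx']+f*q[:,0]/-q[:,2], c['cy']-f*q[:,1]/-q[:,2]]
def ray(n,uv,z):
    c=camera_info(n); f=200/np.tan(np.radians(c['vertical_fov']/2))
    d=R.from_euler('xyz',c['rotation'],degrees=True).as_matrix()@[(uv[0]-c['cx'])/f,-(uv[1]-c['cy'])/f,-1]
    return c['origin']+d*(z-c['origin'][2])/d[2]
def tc(p): return (np.array(p)+.5)/5-.5+[300,150]
def sc(p): return (np.array(p)+.5)/6-.5+[280,145]
E
python3 - <<'E'
from h import *
T=tc([(55,102),(607,57),(650,372),(82,420)]); S=sc([(90,315),(388,78),(605,182),(322,437)])
C=np.array([(70,120),(70,-120),(-70,-120),(-70,120)])
def w(p,Q):
    Q=np.atleast_2d(np.array(Q,float)); r=np.radians(p[2]); c,s=np.cos(r),np.sin(r)
    return np.c_[p[0]+c*Q[:,0]-s*Q[:,1],p[1]+s*Q[:,0]+c*Q[:,1],Q[:,2]]
Q=np.c_[C,[80]*4]
for k in (1,2,3):
    f=lambda p:np.r_[(proj("top",w(p,Q))-T).ravel()*(k&1),(proj("side",w(p,Q))-S).ravel()*(k>>1)]
    s=least_squares(f,[480,0,0]); print(k,s.x,np.round(s.fun,1))
p=s.x
for t in [(445,235),(588,155)]: print("bow",ray("top",tc(t),140))
print("key",w(p,[0,-60,122]),"padup",w(p,[-32,70,145]),"seen",ray("top",tc((198,298)),145),"paddown",w(p,[-45,70,102]))
for t in [(156,525),(450,519)]: print("pen",ray("top",tc(t),5))
print("cup",ray("top",(473,203),58),"edge",ray("top",(452,203),58))
print("T err",proj("top",w(p,[-32,70,145])))
E
```

```text
1 [598.95537269 -47.38616068   3.59112827] [-0.2 -0.6  0.  -0.6  0.5  0.5 -0.3  0.5 -0.  -0.  -0.  -0.   0.  -0.
 -0.  -0. ]
2 [594.5783036  -44.2442598    3.93308351] [-0.   0.  -0.   0.  -0.   0.  -0.   0.  -1.4 -0.3 -0.7  0.4  1.6 -0.6
  0.4  0.2]
3 [597.94159552 -46.96655282   3.70659855] [-0.5  0.  -0.2 -0.3  0.4  0.9 -0.4  1.1 -1.6 -1.4 -0.8 -0.3  1.3 -1.4
 -0.1 -0.9]
bow [585.95375455 -76.74736042 140.        ]
bow [ 616.94580655 -134.92580583  140.        ]
key [[ 601.82042957 -106.84104361  122.        ]] padup [[561.48322737  20.81830826 145.        ]] seen [562.15304432  20.97142986 145.        ] paddown [[548.51042103  19.97789421 102.        ]]
pen [482.18598141  35.42648334   5.        ]
pen [482.14408978 -97.49663274   5.        ]
cup [ 584.35475865 -274.74611246   58.        ] edge [ 585.32473076 -229.23422869   58.        ]
T err [[339.28998925 209.54003162]]
```

{"op": "apply_moves", "data": {
  "deltas": [
    [0.6, -0.78, 0, 0, 0, 0, 1],
    [0.6, -0.78, 0, 0, 0, 0, 1],
    [0.6, -0.78, 0, 0, 0, 0, 1],
    [0.6, -0.78, 0, 0, 0, 0, 1],
    [0.6, -0.78, 0, 0, 0, 0, 1],
    [0.6, -0.78, 0, 0, 0, 0, 1],
    [0.6, -0.78, 0, 0, 0, 0, 1],
    [0.6, -0.78, 0, 0, 0, 0, 1]
  ],
  "grip_force": 60
}}

```text
time: 1.1
tool_pos: [301.3, -315.6, 244.9]
tcp_rot: [-180.0, 0.0, 24.3]
ft_force: [0.3, -0.1, 0.4]
finger_gap: 85.6
grip_force: 0.0
```

{"op": "apply_moves", "data": {
  "deltas": [
    [0.6, -0.78, 0, 0, 0, 0, 1],
    [0.6, -0.78, 0, 0, 0, 0, 1],
    [0.6, -0.78, 0, 0, 0, 0, 1],
    [0.6, -0.78, 0, 0, 0, 0, 1],
    [0.95, 0.09, 0, 0, 0, 0, 1],
    [0.95, 0.09, 0, 0, 0, 0, 1],
    [0.95, 0.09, 0, 0, 0, 0, 1],
    [0.95, 0.09, 0, 0, 0, 0, 1]
  ]
}}

```text
time: 2.1
tool_pos: [437.3, -164.1, 244.9]
tcp_rot: [-180.0, 0.0, 24.3]
ft_force: [-0.6, 0.4, 0.1]
finger_gap: 85.1
grip_force: 0.0
```

{"op": "apply_moves", "data": {
  "deltas": [
    [0.95, 0.09, 0, 0, 0, 0, 1],
    [0.95, 0.09, 0, 0, 0, 0, 1],
    [0.95, 0.09, 0, 0, 0, 0, 1],
    [0.95, 0.09, 0, 0, 0, 0, 1],
    [0.95, 0.09, 0, 0, 0, 0, 1],
    [0.95, 0.09, 0, 0, 0, 0, 1],
    [0, 0, 0, 0, 0, -1, 1],
    [0, 0, 0, 0, 0, -1, 1]
  ]
}}

```text
time: 3.1
tool_pos: [599.1, -108.6, 244.3]
tcp_rot: [-179.9, 0.1, 33.7]
ft_force: [0.5, 0.8, 0.4]
finger_gap: 85.3
grip_force: 0.0
```

{"op": "apply_moves", "data": {
  "deltas": [
    [0, 0, 0, 0, 0, -1, 1],
    [0, 0, 0, 0, 0, -1, 1],
    [0, 0, 0, 0, 0, -1, 1],
    [0, 0, 0, 0, 0, -1, 1],
    [0, 0, 0, 0, 0, -1, 1],
    [0, 0, 0, 0, 0, -1, 1],
    [0, 0, 0, 0, 0, -1, 1],
    [0, 0, 0, 0, 0, -1, 1]
  ]
}}

```text
time: 4.1
tool_pos: [598.9, -108.9, 244.6]
tcp_rot: [-179.9, 0.0, 70.3]
ft_force: [0.6, 0.6, -1.1]
finger_gap: 85.7
grip_force: 0.0
```

{"op": "apply_moves", "data": {
  "deltas": [
    [0, 0, 0, 0, 0, -1, 1],
    [0, 0, 0, 0, 0, -1, 1],
    [0, 0, 0, 0, 0, -1, 1],
    [0, 0, 0, 0, 0, -1, 1],
    [0, 0, 0, 0, 0, -1, 1],
    [0, 0, 0, 0, 0, -1, 1],
    [0, 0, 0, 0, 0, -1, 1],
    [0, 0, 0, 0, 0, -1, 1]
  ]
}}

```text
time: 5.1
tool_pos: [598.9, -108.9, 244.7]
tcp_rot: [-179.9, -0.0, 107.0]
ft_force: [-0.3, -0.9, 0.2]
finger_gap: 85.3
grip_force: 0.0
```

{"op": "apply_moves", "data": {
  "deltas": [
    [0, 0, 0, 0, 0, -1, 1],
    [0, 0, 0, 0, 0, -1, 1],
    [0, 0, 0, 0, 0, -0.4, 1],
    [0, 0, 0, 0, 0, 0, 1]
  ]
}}

```text
time: 5.6
tool_pos: [599.0, -108.9, 245.0]
tcp_rot: [-180.0, -0.0, 117.8]
ft_force: [-0.4, 0.3, -0.1]
finger_gap: 85.4
grip_force: 0.0
```

{"op": "apply_moves", "data": {
  "deltas": [
    [0.03, 0.12, 0.7, 0, 0, 0, 1],
    [0, 0, 0.7, 0, 0, 0, 1],
    [0, 0, 0.7, 0, 0, 0, 1],
    [0, 0, 0.7, 0, 0, 0, 1],
    [0, 0, 0.7, 0, 0, 0, 1],
    [0, 0, 0.5, 0, 0, 0, 1],
    [0, 0, 0.25, 0, 0, 0, 1],
    [0, 0, 0, 0, 0, 0, 1]
  ]
}}

```text
time: 6.6
tool_pos: [601.8, -106.4, 117.4]
tcp_rot: [-180.0, -0.0, 117.8]
ft_force: [0.4, -0.3, -0.3]
finger_gap: 85.6
grip_force: 0.0
```

{"op": "apply_moves", "data": {
  "deltas": [
    [0, 0, 0, 0, 0, 0, 0.4],
    [0, 0, 0, 0, 0, 0, 0.4],
    [0, 0, 0, 0, 0, 0, 0],
    [0, 0, 0, 0, 0, 0, 0],
    [0, 0, 0, 0, 0, 0, 0],
    [0, 0, 0, 0, 0, 0, 0],
    [0, 0, 0, 0, 0, 0, 0],
    [0, 0, 0, 0, 0, 0, 0]
  ]
}}

```text
time: 7.6
tool_pos: [602.0, -106.5, 118.1]
tcp_rot: [180.0, 0.0, 117.8]
ft_force: [-2.3, 1.0, 5.2]
finger_gap: 9.3
grip_force: 58.7
```

```bash
python3 - <<'E'
from bench import *
import cv2
a=cv2.resize(snapshot("top")[140:260,290:450,::-1],None,fx=4,fy=4);cv2.imwrite("pics/t1.png",a)
s=sense();print(s['wrist_torque'],s['joint_pos'],s['finger_gap'],s['grip_force'])
E
```

```text
[-0.00627262  0.39530202  0.10583992] [-1.48343661e+01  1.44443047e+01  9.09841078e+01 -2.75720434e-03
  7.45548392e+01 -4.26809081e+01] 9.219529007854582 58.72578089009039
```

View pics/t1.png

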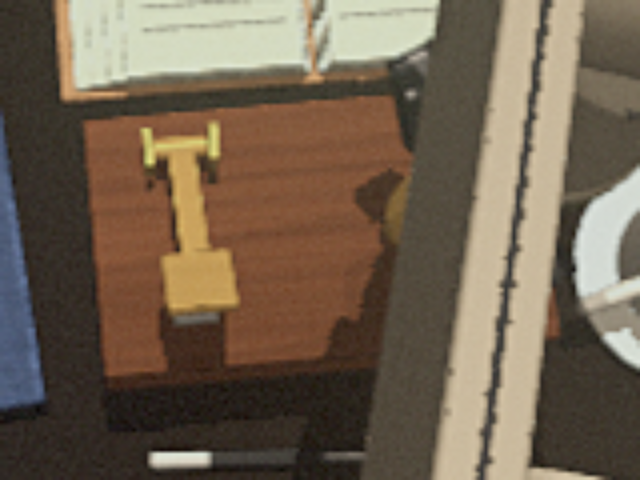

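The arm hides the key in this picture at column 370 and beyond, and the lever, book and pen haven't moved. The 9.3 mm gap fits the plate, so I start winding.

{"op": "apply_moves", "data": {
  "deltas": [
    [0, 0, 0, 0, 0, 0.5, 0],
    [0, 0, 0, 0, 0, 1, 0],
    [0, 0, 0, 0, 0, 1, 0],
    [0, 0, 0, 0, 0, 1, 0],
    [0, 0, 0, 0, 0, 1, 0],
    [0, 0, 0, 0, 0, 1, 0],
    [0, 0, 0, 0, 0, 1, 0],
    [0, 0, 0, 0, 0, 1, 0]
  ]
}}

```text
time: 8.65
tool_pos: [602.3, -106.5, 118.1]
tcp_rot: [180.0, 0.0, 83.3]
ft_force: [0.2, -0.3, 4.5]
finger_gap: 9.1
grip_force: 58.5
```

```bash
python3 -c "
from bench import *
s=sense();print(s['wrist_torque'],s['ft_force'],s['tcp_rot'],s['finger_gap'],s['grip_force'])"
```

```text
[0.02412055 0.07770719 0.17074183] [ 0.20928841 -0.2706897   4.45722527] [1.79953908e+02 3.96298009e-04 8.33198114e+01] 9.123241434329158 58.53179732454009
```

{"op": "apply_moves", "data": {
  "deltas": [
    [0, 0, 0, 0, 0, 1, 0],
    [0, 0, 0, 0, 0, 1, 0],
    [0, 0, 0, 0, 0, 1, 0],
    [0, 0, 0, 0, 0, 1, 0],
    [0, 0, 0, 0, 0, 1, 0],
    [0, 0, 0, 0, 0, 1, 0],
    [0, 0, 0, 0, 0, 1, 0],
    [0, 0, 0, 0, 0, 1, 0]
  ]
}}

```text
time: 9.65
tool_pos: [602.5, -106.6, 118.1]
tcp_rot: [179.9, -0.0, 46.7]
ft_force: [0.5, -0.8, 2.1]
finger_gap: 9.5
grip_force: 58.6
```

{"op": "apply_moves", "data": {
  "deltas": [
    [0, 0, 0, 0, 0, 1, 0],
    [0, 0, 0, 0, 0, 1, 0],
    [0, 0, 0, 0, 0, 1, 0],
    [0, 0, 0, 0, 0, 1, 0],
    [0, 0, 0, 0, 0, 1, 0],
    [0, 0, 0, 0, 0, 1, 0],
    [0, 0, 0, 0, 0, 1, 0],
    [0, 0, 0, 0, 0, 0, 0]
  ]
}}

```text
time: 10.65
tool_pos: [602.6, -106.8, 118.1]
tcp_rot: [180.0, -0.1, 14.7]
ft_force: [1.3, -1.9, 2.5]
finger_gap: 9.2
grip_force: 58.4
```

```bash
python3 -c "
from bench import *
s=sense();print(s['wrist_torque'],s['ft_force'],s['tcp_rot'],s['finger_gap'],s['grip_force'],s['joint_pos'])"
```

```text
[-0.22231112 -0.3582144  -0.07613544] [ 1.34303229 -1.89592161  2.51627085] [ 1.79950660e+02 -7.62281024e-02  1.47289746e+01] 9.218581465013115 58.36396208032966 [-1.48447679e+01  1.44591962e+01  9.09646237e+01 -5.48979516e-03
  7.44855319e+01  6.04277545e+01]
```

{"op": "apply_moves", "data": {
  "deltas": [
    [0, 0, 0, 0, 0, 0, 1],
    [0, 0, 0, 0, 0, 0, 1],
    [0, 0, 0, 0, 0, 0, 1],
    [0, 0, 0, 0, 0, 0, 1],
    [0, 0, 0, 0, 0, 0, 1],
    [0, 0, -0.7, 0, 0, 0, 1],
    [0, 0, -0.7, 0, 0, 0, 1],
    [0, 0, -0.6, 0, 0, 0, 1]
  ]
}}

```text
time: 11.65
tool_pos: [602.8, -106.7, 180.9]
tcp_rot: [179.9, -0.1, 14.7]
ft_force: [-0.3, -0.4, 0.2]
finger_gap: 85.3
grip_force: 0.0
```

{"op": "apply_moves", "data": {
  "deltas": [
    [0, 0, 0, 0, 0, -1, 1],
    [0, 0, 0, 0, 0, -1, 1],
    [0, 0, 0, 0, 0, -1, 1],
    [0, 0, 0, 0, 0, -1, 1],
    [0, 0, 0, 0, 0, -1, 1],
    [0, 0, 0, 0, 0, -1, 1],
    [0, 0, 0, 0, 0, -1, 1],
    [0, 0, 0, 0, 0, -1, 1]
  ]
}}

```text
time: 12.65
tool_pos: [602.4, -106.6, 179.4]
tcp_rot: [179.9, -0.0, 51.5]
ft_force: [-0.3, 0.5, -0.0]
finger_gap: 85.2
grip_force: 0.0
```

{"op": "apply_moves", "data": {
  "deltas": [
    [0, 0, 0, 0, 0, -1, 1],
    [0, 0, 0, 0, 0, -1, 1],
    [0, 0, 0, 0, 0, -1, 1],
    [0, 0, 0, 0, 0, -1, 1],
    [0, 0, 0, 0, 0, -1, 1],
    [0, 0, 0, 0, 0, -1, 1],
    [0, 0, 0, 0, 0, -1, 1],
    [0, 0, 0, 0, 0, -1, 1]
  ]
}}

```text
time: 13.65
tool_pos: [602.4, -106.6, 179.4]
tcp_rot: [179.9, 0.0, 88.2]
ft_force: [0.7, -0.3, 0.5]
finger_gap: 85.2
grip_force: 0.0
```

```bash
python3 - <<'E'
from bench import *
import cv2
a=cv2.resize(snapshot("side")[100:250,260:460,::-1],None,fx=4,fy=4);cv2.imwrite("pics/s2.png",a)
E
```

```text
(no output)
```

View pics/s2.png

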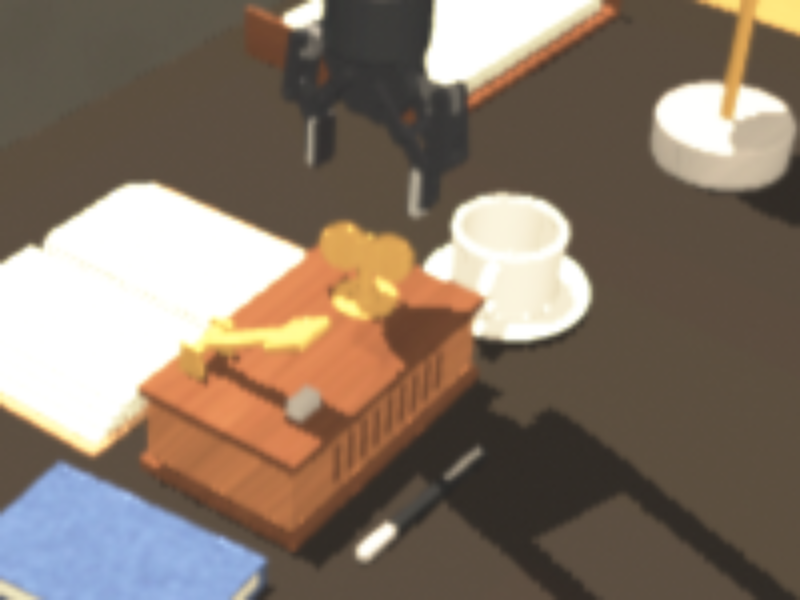

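The bow has turned with its lobes at about (342,243) and (388,258), roughly along the box's x as planned. The cup and pen haven't moved. I'll continue the swing back for the second bite.

{"op": "apply_moves", "data": {
  "deltas": [
    [0, 0, 0, 0, 0, -1, 1],
    [0, 0, 0, 0, 0, -1, 1],
    [0, 0, 0, 0, 0, -1, 1],
    [0, 0, 0, 0, 0, -1, 1],
    [0, 0, 0, 0, 0, -1, 1],
    [0, 0, 0, 0, 0, -1, 1],
    [0, 0, 0, 0, 0, -1, 1],
    [0, 0, 0, 0, 0, -1, 1]
  ]
}}

```text
time: 14.7
tool_pos: [602.3, -106.6, 179.1]
tcp_rot: [180.0, 0.1, 124.8]
ft_force: [0.1, -0.4, -0.3]
finger_gap: 85.3
grip_force: 0.0
```

{"op": "apply_moves", "data": {
  "deltas": [
    [0, 0, 0, 0, 0, -1, 1],
    [0, 0, 0, 0, 0, -1, 1],
    [0, 0, 0, 0, 0, -1, 1],
    [0, 0, 0, 0, 0, -1, 1],
    [0, 0, 0, 0, 0, -1, 1],
    [0, 0, 0, 0, 0, -1, 1],
    [0, 0, 0, 0, 0, -1, 1],
    [0, 0, 0, 0, 0, -1, 1]
  ]
}}

```text
time: 15.7
tool_pos: [602.3, -106.6, 179.1]
tcp_rot: [180.0, 0.1, 161.5]
ft_force: [0.3, -1.1, 0.1]
finger_gap: 85.1
grip_force: 0.0
```

{"op": "apply_moves", "data": {
  "deltas": [
    [0, 0, 0, 0, 0, -1, 1],
    [0, 0, 0, 0, 0, -1, 1],
    [0, 0, 0, 0, 0, -1, 1],
    [0, 0, 0, 0, 0, -1, 1],
    [0, 0, 0, 0, 0, -1, 1],
    [0, 0, 0, 0, 0, -1, 1],
    [0, 0, 0, 0, 0, -1, 1],
    [0, 0, 0, 0, 0, -0.2, 1]
  ]
}}

```text
time: 16.7
tool_pos: [602.3, -106.6, 178.9]
tcp_rot: [-180.0, 0.1, -165.6]
ft_force: [0.5, 0.2, -0.8]
finger_gap: 85.4
grip_force: 0.0
```

{"op": "apply_moves", "data": {
  "deltas": [
    [0, 0, 0.7, 0, 0, 0, 1],
    [0, 0, 0.7, 0, 0, 0, 1],
    [0, 0, 0.4, 0, 0, 0, 1],
    [0, 0, 0.22, 0, 0, 0, 1],
    [0, 0, 0, 0, 0, 0, 1]
  ]
}}

```text
time: 17.32
tool_pos: [601.6, -106.4, 116.5]
tcp_rot: [180.0, -0.1, -165.6]
ft_force: [-0.8, -0.7, 0.2]
finger_gap: 85.7
grip_force: 0.0
```

{"op": "apply_moves", "data": {
  "deltas": [
    [0, 0, 0, 0, 0, 0, 0.4],
    [0, 0, 0, 0, 0, 0, 0.4],
    [0, 0, 0, 0, 0, 0, 0],
    [0, 0, 0, 0, 0, 0, 0],
    [0, 0, 0, 0, 0, 0, 0],
    [0, 0, 0, 0, 0, 0, 0],
    [0, 0, 0, 0, 0, 0, 0],
    [0, 0, 0, 0, 0, 0, 0]
  ]
}}

```text
time: 18.32
tool_pos: [602.2, -106.9, 117.6]
tcp_rot: [-180.0, 0.0, -165.6]
ft_force: [-1.1, -3.9, 2.7]
finger_gap: 9.3
grip_force: 60.6
```

{"op": "apply_moves", "data": {
  "deltas": [
    [0, 0, 0, 0, 0, 0.5, 0],
    [0, 0, 0, 0, 0, 1, 0],
    [0, 0, 0, 0, 0, 1, 0],
    [0, 0, 0, 0, 0, 1, 0],
    [0, 0, 0, 0, 0, 1, 0],
    [0, 0, 0, 0, 0, 1, 0],
    [0, 0, 0, 0, 0, 1, 0],
    [0, 0, 0, 0, 0, 1, 0]
  ]
}}

```text
time: 19.32
tool_pos: [602.2, -106.8, 117.6]
tcp_rot: [-180.0, 0.0, 159.9]
ft_force: [0.6, -3.4, 3.2]
finger_gap: 9.0
grip_force: 60.5
```

{"op": "apply_moves", "data": {
  "deltas": [
    [0, 0, 0, 0, 0, 1, 0],
    [0, 0, 0, 0, 0, 1, 0],
    [0, 0, 0, 0, 0, 1, 0],
    [0, 0, 0, 0, 0, 1, 0],
    [0, 0, 0, 0, 0, 1, 0],
    [0, 0, 0, 0, 0, 1, 0],
    [0, 0, 0, 0, 0, 1, 0],
    [0, 0, 0, 0, 0, 1, 0]
  ]
}}

```text
time: 20.32
tool_pos: [602.2, -106.8, 117.6]
tcp_rot: [180.0, 0.0, 123.2]
ft_force: [-0.2, -3.8, 3.8]
finger_gap: 9.4
grip_force: 60.5
```

{"op": "apply_moves", "data": {
  "deltas": [
    [0, 0, 0, 0, 0, 1, 0],
    [0, 0, 0, 0, 0, 1, 0],
    [0, 0, 0, 0, 0, 1, 0],
    [0, 0, 0, 0, 0, 1, 0],
    [0, 0, 0, 0, 0, 0, 0]
  ]
}}

```text
time: 20.95
tool_pos: [602.2, -106.8, 117.6]
tcp_rot: [180.0, 0.0, 105.0]
ft_force: [0.9, -3.9, 3.8]
finger_gap: 9.5
grip_force: 59.9
```

```bash
python3 -c "
from bench import *
s=sense();print(s['wrist_torque'],s['ft_force'],s['tcp_rot'],s['finger_gap'],s['grip_force'],s['joint_pos'],s['joint_efforts'])"
```

```text
[-0.65397822 -0.03373572 -0.04248552] [ 0.9392564  -3.91584906  3.80189164] [1.79968048e+02 3.56341196e-02 1.05021964e+02] 9.540681837470805 59.87433135509491 [-1.48483682e+01  1.44844695e+01  9.10006521e+01 -1.55550559e-02
  7.44694246e+01 -2.98661828e+01] [  2.50968039 -57.63814688 -44.38615322   1.3008393    0.42904031
   0.84098624]
```

{"op": "apply_moves", "data": {
  "deltas": [
    [0, 0, 0, 0, 0, 0.7, 0],
    [0, 0, 0, 0, 0, 0.7, 0],
    [0, 0, 0, 0, 0, 0, 0]
  ]
}}

```text
time: 21.32
tool_pos: [602.2, -106.8, 117.6]
tcp_rot: [180.0, 0.0, 98.7]
ft_force: [0.3, -4.1, 4.4]
finger_gap: 9.0
grip_force: 60.0
```

```bash
python3 -c "
from bench import *
s=sense();print(s['wrist_torque'],s['joint_efforts'][5],s['tcp_rot'])"
```

```text
[-0.73329352 -0.11770447 -0.00461048] 0.5537161231040955 [1.79961714e+02 3.25148257e-02 9.86905490e+01]
```

{"op": "apply_moves", "data": {
  "deltas": [
    [0, 0, 0, 0, 0, 0.5, 0],
    [0, 0, 0, 0, 0, 0.5, 0],
    [0, 0, 0, 0, 0, 0, 0]
  ]
}}

```text
time: 21.7
tool_pos: [602.2, -106.8, 117.5]
tcp_rot: [180.0, 0.0, 94.1]
ft_force: [1.1, -4.7, 4.3]
finger_gap: 9.0
grip_force: 60.1
```

```bash
python3 -c "
from bench import *
s=sense();print(s['wrist_torque'],s['joint_efforts'][5],s['tcp_rot'])"
```

```text
[-0.79758101 -0.17473147 -0.09634116] 0.3834382351487875 [1.79960032e+02 2.87407652e-02 9.41284490e+01]
```

{"op": "apply_moves", "data": {
  "deltas": [
    [0, 0, 0, 0, 0, 0.4, 0],
    [0, 0, 0, 0, 0, 0.4, 0]
  ]
}}

```text
time: 21.95
tool_pos: [602.2, -106.8, 117.6]
tcp_rot: [180.0, 0.0, 90.5]
ft_force: [-0.3, -5.0, 5.3]
finger_gap: 9.3
grip_force: 88.6
```

```bash
python3 -c "
from bench import *
s=sense();print(s['wrist_torque'],s['joint_efforts'][5],s['tcp_rot'])"
```

```text
[-0.84625164 -0.06267622  1.48499821] 0.8880634792149067 [1.79962017e+02 4.71900194e-02 9.04730922e+01]
```

{"op": "apply_moves", "data": {
  "deltas": [
    [0, 0, 0, 0, 0, 0.4, 0],
    [0, 0, 0, 0, 0, 0.4, 0]
  ]
}}

```text
time: 22.2
tool_pos: [602.2, -106.7, 117.7]
tcp_rot: [180.0, 0.1, 86.9]
ft_force: [-0.3, -5.9, 5.4]
finger_gap: 9.2
grip_force: 133.0
```

```bash
python3 -c "
from bench import *
s=sense();print(s['wrist_torque'],s['joint_efforts'][5],s['tcp_rot'])"
```

```text
[-0.94499312  0.01261449  2.84645248] 2.32109472155571 [1.79962321e+02 7.68528325e-02 8.69212073e+01]
```

The torque climbs to 2.8 Nm with no further key movement, and the yaw matches the expected angle, so the key is on its stop. I'll relax most of the twist and let go.

{"op": "apply_moves", "data": {
  "deltas": [
    [0, 0, 0, 0, 0, -0.5, 0],
    [0, 0, 0, 0, 0, -0.6, 0],
    [0, 0, 0, 0, 0, 0, 1],
    [0, 0, 0, 0, 0, 0, 1],
    [0, 0, 0, 0, 0, 0, 1],
    [0, 0, 0, 0, 0, 0, 1],
    [0, 0, 0, 0, 0, 0, 1],
    [0, 0, 0, 0, 0, 0, 1]
  ]
}}

```text
time: 23.2
tool_pos: [602.0, -106.4, 117.2]
tcp_rot: [180.0, -0.0, 91.7]
ft_force: [-0.3, -1.0, 0.5]
finger_gap: 85.2
grip_force: 0.0
```

{"op": "apply_moves", "data": {
  "deltas": [
    [0, 0, -0.8, 0, 0, 0, 1],
    [0, 0, -0.8, 0, 0, 0, 1],
    [0, 0, -0.8, 0, 0, 0, 1],
    [0, 0, -0.8, 0, 0, 0, 1],
    [0, 0, -0.8, 0, 0, 0, 0],
    [0, 0, 0, 0, 0, 0, 0],
    [0, 0, 0, 0, 0, 0, 0],
    [0, 0, 0, 0, 0, 0, 0]
  ]
}}

```text
time: 24.2
tool_pos: [601.2, -106.3, 235.4]
tcp_rot: [-179.9, -0.0, 91.7]
ft_force: [0.4, 0.6, 0.5]
finger_gap: 12.5
grip_force: 0.0
```

```bash
python3 - <<'E'
from bench import *
import cv2
a=cv2.resize(snapshot("side")[130:230,280:420,::-1],None,fx=5,fy=5);cv2.imwrite("pics/s3.png",a)
E
```

```text
(no output)
```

View pics/s3.png

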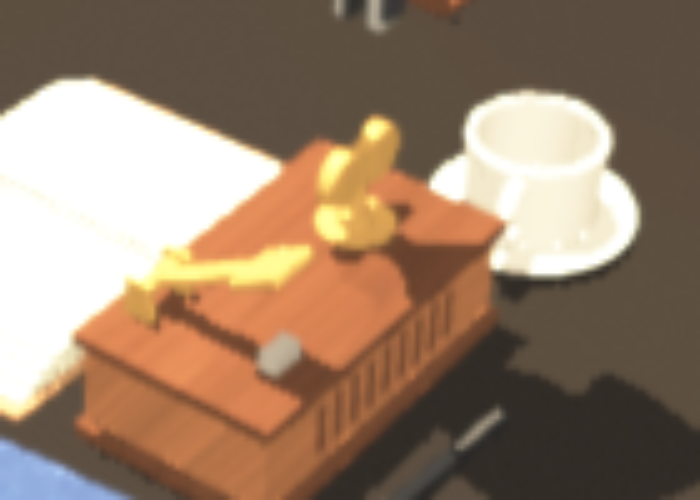

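The bow now lies along the box's y, with its lobes near (375,135) and (335,175), and nothing else has moved. Next is the lever.

{"op": "apply_moves", "data": {
  "deltas": [
    [0.85, -0.3, 0, 0, 0, 0, 0],
    [0.85, -0.3, 0, 0, 0, 0, 0],
    [0.85, -0.3, 0, 0, 0, 0, 0],
    [0.85, -0.3, 0, 0, 0, 0, 0],
    [0.86, -0.28, 0, 0, 0, 0, 0],
    [0, 0, 0.9, 0, 0, 0, 0],
    [0, 0, 0.9, 0, 0, 0, 0],
    [0, 0, 0.2, 0, 0, 0, 0]
  ]
}}

```text
time: 25.25
tool_pos: [551.9, 20.1, 174.3]
tcp_rot: [-179.7, -0.0, 91.7]
ft_force: [0.1, 0.3, -0.0]
finger_gap: -0.3
grip_force: 0.0
```

{"op": "apply_moves", "data": {
  "deltas": [
    [0, 0, 0.2, 0, 0, 0, 0],
    [0, 0, 0.2, 0, 0, 0, 0],
    [0, 0, 0.2, 0, 0, 0, 0],
    [0, 0, 0.2, 0, 0, 0, 0],
    [0, 0, 0.2, 0, 0, 0, 0]
  ]
}}

```text
time: 25.88
tool_pos: [553.8, 19.9, 147.1]
tcp_rot: [180.0, 0.0, 91.7]
ft_force: [0.1, -0.1, 3.0]
finger_gap: -0.3
grip_force: 1.0
```

{"op": "apply_moves", "data": {
  "deltas": [
    [0, 0, 0.2, 0, 0, 0, 0],
    [0, 0, 0.2, 0, 0, 0, 0],
    [0, 0, 0.2, 0, 0, 0, 0],
    [0, 0, 0.2, 0, 0, 0, 0],
    [0, 0, 0.15, 0, 0, 0, 0],
    [0, 0, 0, 0, 0, 0, 0]
  ]
}}

```text
time: 26.62
tool_pos: [553.4, 20.0, 118.1]
tcp_rot: [-179.9, -0.0, 91.7]
ft_force: [-1.0, 0.4, 0.5]
finger_gap: 0.0
grip_force: 0.0
```

{"op": "apply_moves", "data": {
  "deltas": [
    [0, 0, 0.07, 0, 0, 0, 0],
    [0, 0, 0, 0, 0, 0, 0]
  ]
}}

```text
time: 26.88
tool_pos: [553.8, 20.0, 116.6]
tcp_rot: [180.0, 0.0, 91.7]
ft_force: [0.6, 0.4, -0.1]
finger_gap: 0.5
grip_force: 0.0
```

{"op": "apply_moves", "data": {
  "deltas": [
    [0, 0, 0.06, 0, 0, 0, 0],
    [0, 0, 0.06, 0, 0, 0, 0],
    [0, 0, 0, 0, 0, 0, 0]
  ]
}}

```text
time: 27.25
tool_pos: [554.2, 19.9, 115.7]
tcp_rot: [179.9, 0.0, 91.7]
ft_force: [-10.4, -0.7, 20.2]
finger_gap: -0.1
grip_force: 10.0
```

{"op": "apply_moves", "data": {
  "deltas": [
    [0, 0, -0.8, 0, 0, 0, 0],
    [0, 0, -0.8, 0, 0, 0, 0],
    [0, 0, -0.8, 0, 0, 0, 0],
    [0, 0, -0.8, 0, 0, 0, 0],
    [0, -0.9, -0.8, 0, 0, 0, 0],
    [0, -0.9, 0, 0, 0, 0, 0],
    [0, -0.9, 0, 0, 0, 0, 0],
    [0, -0.9, 0, 0, 0, 0, 0]
  ]
}}

```text
time: 28.25
tool_pos: [445.0, 16.7, 233.1]
tcp_rot: [180.0, 0.0, 91.7]
ft_force: [0.4, -0.5, 0.4]
finger_gap: -0.0
grip_force: 0.0
```

```bash
python3 - <<'E'
from bench import *
import cv2,numpy as np
a=cv2.resize(snapshot("side")[130:230,280:420,::-1],None,fx=4,fy=4)
b=cv2.resize(snapshot("top")[140:265,290:500,::-1],(560,333))
c=np.zeros((400,800,3),np.uint8); c=np.zeros((400+190,800,3),np.uint8); c[:266,:373]=cv2.resize(a,(373,266)); c[266:590,:545]=cv2.resize(b,(545,324)); cv2.imwrite("pics/f.png",c)
E
```

```text
(no output)
```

View pics/f.png

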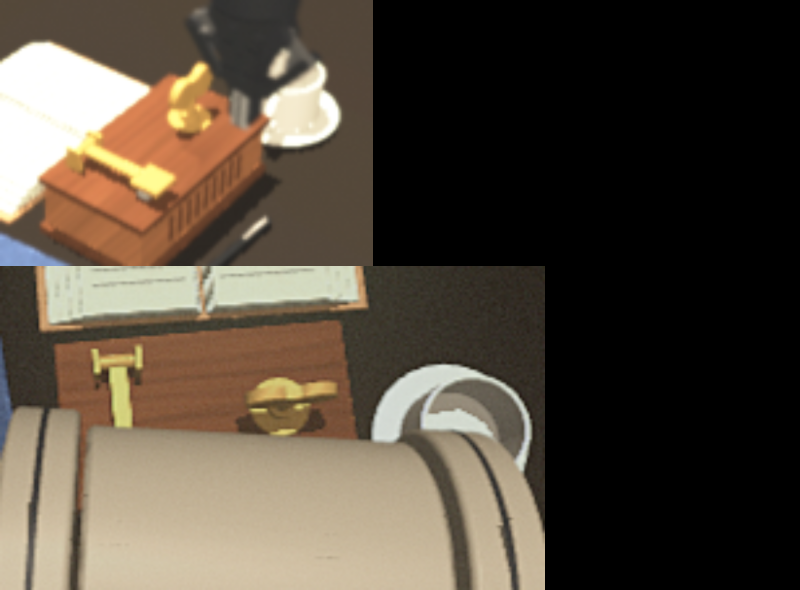

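The lever lies level on its catch, at (85,150) to (155,180) in the side view. The bow is parallel to the box's y edge, and the cup, pen and book are in place, so I'm handing in.

```bash
python3 -c "
from bench import *
print(hand_in())"
```

```text
the job is handed in; nothing more can be done
None
```

The key is wound to its stop, the play lever is down on its catch, and nothing around the box appears to have moved; I handed the job in at about 28 s, and no verdict came back.

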